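# Pack the rear-wheel kit into the parts tray

## Robot

A 6-joint arm with a two-finger parallel gripper is mounted at the origin on the work surface. World frame = base frame: x ahead of the robot, y to its left, z up, the work surface at z = 0. Lengths are in mm, angles in rad, forces in N, time in s.
With the tool pointing down it reaches from about 275 to 750 mm from the base axis. Payload 10.2 kg.
Tool frame: the origin (TCP) lies at the very end of the fingers, on their centre line; the grasp point (between the pads) lies 19 mm behind it; z points along the fingers, y is the line along which they close (so a half turn about z gives the same grasp; the last joint's range is limited). The gripper opens to 85 mm and grips with 20 to 120 N. Pads are 22 mm wide; open, the fingers measure 114 mm over their backs; the gripper's body (76 mm by 85 mm) begins 54 mm behind the grasp point. The pads swing forward as they close: fully open they stand 13 mm farther back than shut.
Start: joints at [0.996, 0.313, 1.498, -0, 1.331, -0.223], TCP at [180.922, 492.847, 231.294] pointing down, gripper open.
Joint ranges: [-2.94, 2.94], [-0.97, 2.17], [0.19, 2.56], [-1.23, 4.37], [0.02, 3.11], [-2.88, 2.88]. Speed limits (rad/s): [2.39, 2.39, 3.01, 3.14, 3.14, 3.14].

## Interface

Orientations are given as a unit quaternion [w, x, y, z].
In Python, from rig import * gives the robot as it stands. The module is installed in compiled form; this text tells all that it offers.
- The arm moves only by the shell command python3 -m crank 'ROWS' [FORCE]. ROWS is JSON, a list that holds one entry, the list of rows, each a list of 7 numbers: the shift along the tool's x, y, z in units of 25 mm (1.0 is 25 mm), then the turn, a rotation vector about the tool's x, y, z in units of 8 degrees (1.0 is 8 degrees), then the finger opening in mm, from 0 to 85.4. A call has exactly 8 rows; each row shifts and turns the commanded pose from where the row before left it, along the tool's axes as they then stand; what a row does not reach is not made up. A row lasts 1/10 s, in which the tool goes at most 50 mm and 8.59 degrees, less where a joint would pass 70% of its speed; a pose out of reach is approached as far as the arm can. A call is refused whole if a number of a shift passes 1 or a number of a turn 1, either way. A call with a gripper value outside its range is refused whole. The fingers move at their own pace and stop on an object; FORCE is the grip in N (left out, the last holds). Time passes only in rows, so rows that do not move let the fingers close, or fill a call up. It gives the time, the measured TCP pose, the force, the opening and the grip force at its end, in the units of the state.
- sense(): the state, without advancing time (a new reading comes with each control period).
- capture(name): name is "side" or "top"; returns the picture (480x640x3 uint8, blue, green, red); there is no depth.
- camera_model(name): a dict with "fx", "fy", "cx", "cy" (pixels), "world_from_camera" (4x4, takes a point from camera to world coordinates). Camera axes: x right, y up, looking along -z (the intrinsics and any distortion apply to the point x, -y, -z); pixel columns grow to the right and rows downward; lengths in mm; the calibration is good to about 2 mm. A picture is of the moment at which its call begins. camera_model takes no time and is no camera call.
- finish_job(): hands the job in; it is judged then, once.
The state is a dict: "time_s": time; "joints": joint angles; "dq": joint speeds; "tau": joint torques, N m; "eef_pos": TCP position; "ee_rot": TCP orientation; "force": force on the tool from outside, world axes, zero at the start; "wrist_torque": the same for the moment, N m; "grip_width": opening from 0.0 (shut) to 1.0 (fully open); "grip_force": force on a finger pad.
Only numpy, scipy, OpenCV 4.12 (cv2) and the standard library are available. Lean on these libraries where they do the work, as an engineer would, in place of code of your own. Each camera call takes 0.05 s, during which the arm holds its last target. There are 200 camera calls.

## Task

Pack the parts for one rear wheel into the blue parts tray: lay the rear hub in the wide long bay, the long axle in the narrow bay with the finger cut-outs, and set the seven-sprocket cassette, wide side down, in the square bay, each lying fully down on the floor of its bay. The front hub, the short axle, the single-speed freewheel and the jar are not part of the kit: leave them where they are.

Things in the scene. Friction and masses are not known exactly. Their poses are not given: they have to be found in the camera images.
- rear_hub: Rear hub, to pack, lying down: bare aluminium, 130 mm long; two six-lobed flanges 55 mm across, 34 mm either side of the middle; beyond the +x one a fat splined steel freehub body (dia 33). Origin on its axis at the middle, 26 mm above its support; x along the axle. Grip the bare barrel (dia 26, 60 long) between the flanges, across x. Either way round in its bay. 0.3 kg.
- long_axle: Long solid steel axle, to pack, lying down: rod dia 12, 160 mm long, with a hexagon nut (22 across flats, 10 long) 58 mm either side of the middle, on which it rests. Origin on its axis at the middle, 11 mm above its support; x along the rod. Grip the bare rod at the middle, across x. Either way round in its bay. 0.13 kg.
- cassette: Cassette, to pack, standing wide side down: stepped stack of seven steel sprockets, 68 mm across the teeth at the bottom, narrowing to 46 mm at the top (dia 46 from 25 to 37 mm height), 37 mm high. Origin at the centre of its underside, z up its axis. Grip the top step, in any direction. 0.25 kg.
- bay_hub: Grey insert with the wide long bay, a plain recess 78 (x) by 152 (y) mm, for the rear hub lying along y. Insert 92 (x) by 196 (y) mm, fixed; origin at the centre of its underside, 6 mm above the table; floor 4 mm and rim 18 mm above the origin. The three inserts lie side by side, in any order, in the blue tray (rim 24 mm above the table).
- bay_axle: Grey insert with the narrow bay, a trough 44 (x) by 186 (y) mm with finger cut-outs (78 wide over the middle 64 mm), for the long axle along y. Insert 92 (x) by 196 (y) mm, fixed; origin at the centre of its underside, 6 mm above the table; floor 4 mm and rim 18 mm above the origin. The three inserts lie side by side, in any order, in the blue tray (rim 24 mm above the table).
- bay_cassette: Grey insert with the square bay, a central recess 84 by 84 mm, for the cassette. Insert 92 (x) by 196 (y) mm, fixed; origin at the centre of its underside, 6 mm above the table; floor 4 mm and rim 18 mm above the origin. The three inserts lie side by side, in any order, in the blue tray (rim 24 mm above the table).
- front_hub: Look-alike to be left alone: front hub lying on the table, 96 mm long, same six-lobed flanges (27 mm either side of the middle) but thin bare ends and no freehub body. Origin at the middle on its axis, 26 mm above the table; x along the axle.
- short_axle: Look-alike to be left alone: short solid axle, rod 12 mm in diameter, 112 mm long, two hexagon nuts 36 mm either side of the middle. Origin at the middle on its axis, 11 mm above the table; x along the rod.
- freewheel: Look-alike to be left alone: single-speed freewheel, a dark steel disc with one row of teeth, 68 mm across the teeth, 22 mm high. Origin at the centre of its underside, z up.
- jar: Bystander to be left alone: closed screw-top jar for spoke nipples beyond the tray, 56 mm in diameter, 70 mm high. Origin at the centre of its underside.
There are look-alikes about, which are no part of the job. What is shaped like the cassette but red is not meant. What is shaped like the rear_hub but orange is not meant.

How it is judged:
By the outcome, as a careful person would: the job done as asked, in the order asked, and still so for the second after the job is handed in, with the robot touching nothing.
It also fails if it takes over 80 s, if anything falls off the work surface, if the arm or the gripper's body presses on something with over 40 N, if the wrist force passes 120 N, or if a joint passes its speed limit or range.

## Working session

There is one attempt and no reset: what is moved stays moved. The work goes in short steps, Python scripts to look and compute and a shell command to move; the robot and the scene stay as the last step left them, time stands still between calls to the robot, and variables do not carry over. Pictures are saved under pics/ and viewed, at most 14 in all, crops included, and the job is handed in when it is done.

```bash
mkdir -p pics; python3 - <<'E'
from rig import *
import cv2
for n in("top","side"):
    cv2.imwrite(f"pics/{n}0.png",capture(n)); m=camera_model(n); print(n,m)
s=sense();print(s)
E
```

```text
top {'fx': 507.7494515526273, 'fy': 507.7494515526273, 'cx': 318.70597808854615, 'cy': 239.05842235837207, 'world_from_camera': array([[ 1.54673388e-03,  9.87155192e-01, -1.59756800e-01,
         3.75964577e+02],
       [-9.99877985e-01,  4.00998131e-03,  1.50975027e-02,
         6.36650973e+01],
       [ 1.55441999e-02,  1.59713956e-01,  9.87040947e-01,
         9.57503231e+02],
       [ 0.00000000e+00,  0.00000000e+00,  0.00000000e+00,
         1.00000000e+00]])}
side {'fx': 438.86885949846175, 'fy': 438.86885949846175, 'cx': 320.5010077485215, 'cy': 236.1997928056583, 'world_from_camera': array([[ 9.82099795e-01,  1.01305440e-01, -1.58799247e-01,
         4.07497122e+02],
       [-1.88361244e-01,  5.27360401e-01, -8.28499276e-01,
        -6.62846783e+02],
       [-1.87049082e-04,  8.43580592e-01,  5.37002560e-01,
         5.07962763e+02],
       [ 0.00000000e+00,  0.00000000e+00,  0.00000000e+00,
         1.00000000e+00]])}
{'time_s': 0.1, 'joints': array([ 9.95609244e-01,  3.13416956e-01,  1.49834448e+00,  2.29933615e-05,
        1.33097828e+00, -2.23369493e-01]), 'dq': array([ 1.06440367e-03, -7.08389941e-04,  8.14840382e-06,  2.86119820e-04,
       -1.54468198e-04,  1.39828574e-03]), 'tau': array([ 4.37366354e-03, -4.12901831e+01, -2.60142982e+01, -1.60744316e-04,
        3.02263892e-03, -1.90957206e-05]), 'eef_pos': array([180.7877143 , 492.65995231, 230.78683336]), 'ee_rot': array([-2.33250497e-04,  1.75005646e-01,  9.84567263e-01, -5.24078476e-04]), 'force': array([ 0.74545045,  0.2710453 , -0.36335345]), 'wrist_torque': array([-0.06872556,  0.05951406, -0.04320558]), 'grip_force': 0.0, 'grip_width': 0.9981339305852055}
```

View pics/top0.png

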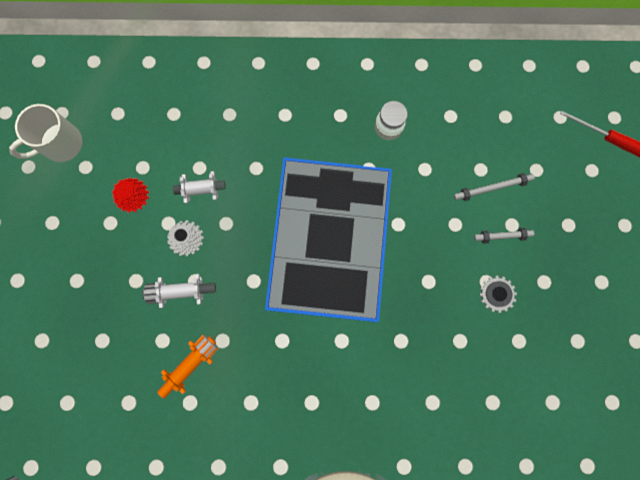

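View pics/side0.png

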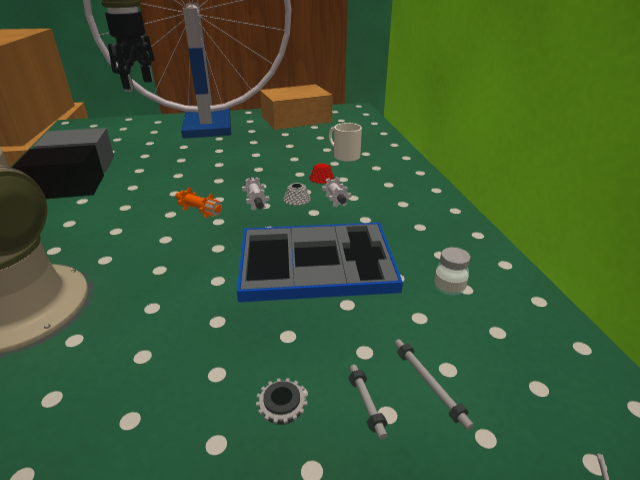

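The top view shows a tray at (328,238) with the axle bay at (335,188), the cassette bay at (330,237) and the hub bay at (325,288).
- Hub candidates are (180,291), (200,187) and orange (187,367). (180,291) fits, as it is bare and has a fat freehub at its left end.
- Cassette candidates are (185,238), red (130,195) and the freewheel (499,294). (185,238) fits, as it is a grey stepped stack.
- Axle candidates are (495,187) and (505,236). (495,187) fits, as it is the longer one.

I'll confirm these in one crop.

```bash
python3 - <<'E'
import cv2,numpy as np
a=cv2.imread("pics/top0.png")
l=cv2.resize(a[165:315,100:240],None,fx=3.2,fy=3.2,interpolation=cv2.INTER_CUBIC)
r=cv2.resize(a[165:315,440:550],None,fx=3.2,fy=3.2,interpolation=cv2.INTER_CUBIC)
cv2.imwrite("pics/crop0.png",np.hstack([l,r])[:, :800])
E
```

```text
(no output)
```

View pics/crop0.png

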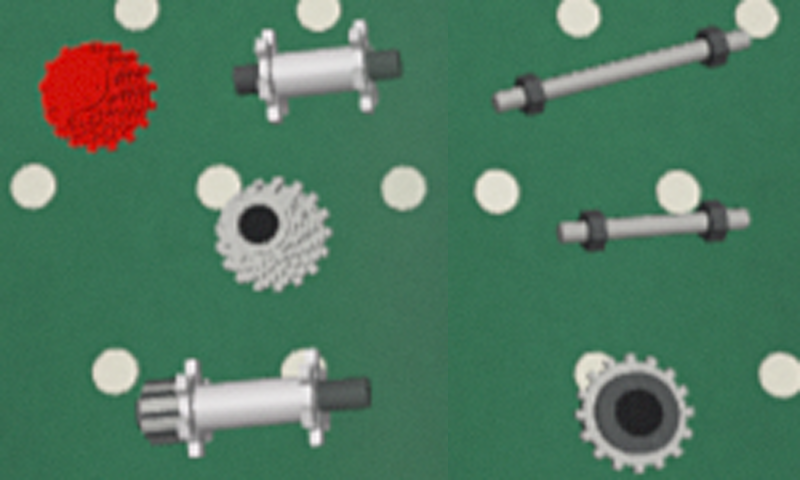

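Confirmed: rear hub at (179,291) with the splined freehub at its left, grey cassette with its hole at (181,235), long axle at (494,187). Front hub, short axle and freewheel stay put. Next I'll work out positions.

```bash
cat > h.py <<'E'
import cv2,numpy as np
from scipy.spatial.transform import Rotation as R
from rig import *
def pw(u,v,z,n="top"):
    m=camera_model(n);T=m["world_from_camera"]
    d=T[:3,:3]@np.array([(u-m["cx"])/m["fx"],-(v-m["cy"])/m["fy"],-1.]);o=T[:3,3]
    return (o+d*(z-o[2])/d[2]).round(1)
def hd(a,b): return np.degrees(np.arctan2(b[1]-a[1],b[0]-a[0]))%180
def plan(x,y,z,yaw=None):
    "shift/turn (units) to TCP x,y,z with closing line at heading yaw deg; shift is in axes after the turn"
    s=sense();q=s["ee_rot"];M=R.from_quat([q[1],q[2],q[3],q[0]]).as_matrix()
    h=np.degrees(np.arctan2(M[1,1],M[0,1]))
    t=0 if yaw is None else -((yaw-h+90)%180-90)
    h2=np.radians(h-t);ey=np.array([np.cos(h2),np.sin(h2)]);ex=np.array([-ey[1],ey[0]])
    d=np.array([x,y,z])-s["eef_pos"]
    print("pos",s["eef_pos"].round(1),"h",round(h,1),"tilt",M[:2,2].round(3),"turn z",round(t/8,2),"(deg",round(t,1),") shift",(np.array([ex@d[:2],ey@d[:2],-d[2]])/25).round(2),"j6",s["joints"][5].round(2),"t",s["time_s"],"grip",s["grip_width"].round(3))
E
python3 - <<'E'
from h import *
c=lambda u,v:(100+u/3.2,165+v/3.2)
r=lambda u,v:(440+(u-448)/3.2,165+v/3.2)
a,b=pw(*c(193,410),26),pw(*c(314.5,397),26);print("hub",(a+b)/2,hd(a,b),np.linalg.norm(a-b))
a,b=pw(*r(531,94),11),pw(*r(713,46),11);print("axle",(a+b)/2,hd(a,b),np.linalg.norm(a-b))
print("cas",pw(*c(258,224),37),pw(*c(273,236),3))
im=cv2.imread("pics/top0.png");hsv=cv2.cvtColor(im,cv2.COLOR_BGR2HSV)
m=cv2.inRange(hsv,(100,150,120),(125,255,255));cn=max(cv2.findContours(m,0,2)[0],key=cv2.contourArea)
q=cv2.boxPoints(cv2.minAreaRect(cn));print(q);P=[pw(*p,24) for p in q];print(P,sum(P)/4)
for i in range(4):print(np.linalg.norm(P[i]-P[i-1]),hd(P[i],P[i-1]))
dk=cv2.inRange(im[150:330,260:400],(0,0,0),(60,60,60))
k,l,st,ce=cv2.connectedComponentsWithStats(dk)
for i in range(1,k):
    if st[i,4]>500:
        print("bay",st[i],ce[i]+[260,150],pw(*(ce[i]+[260,150]),14))
a=[pw(*p,26) for p in[(186,232)]]
plan(300,300,200,None)
E
```

```text
hub [429.75 303.05  26.  ] 96.24837166503822 68.90936075744717
axle [ 632.65 -290.15   11.  ] 105.22051458254042 116.17512642558216
cas [531.5 302.5  37. ] [530.  302.1   3. ]
[[264.3742  309.86658]
 [280.7525  156.32025]
 [394.7356  168.47845]
 [378.3573  322.02478]]
[array([396.2, 148. ,  24. ]), array([686.9, 122.2,  24. ]), array([664.2, -95.6,  24. ]), array([374.7, -59.3,  24. ])] [530.5    28.825  24.   ]
208.41194783409134 84.07877162032283
291.84264595839994 174.9282142673363
218.9797479220396 84.04988393760755
291.7669275294923 172.8530620428656
bay [  26   19   98   42 2551] [334.50098001 189.31752254] [625.2  19.1  14. ]
bay [  46   65   48   46 1846] [329.62459372 237.53033586] [531.7  28.7  14. ]
bay [  22  113   85   49 3324] [324.43501805 287.21359807] [438.3  38.5  14. ]Traceback (most recent call last):
  File "<stdin>", line 17, in <module>
  File "h.py", line 16, in plan
    print("pos",s["eef_pos"].round(1),"h",round(h,1),"tilt",M[:2,2].round(3),"turn z",round(t/8,2),"(deg",round(t,1),") shift",(np.array([ex@d[:2],ey@d[:2],-d[2]])/25).round(2),"j6",s["joints"][5].round(2),"t",s["time_s"],"grip",s["grip_width"].round(3))
                                                                                                                                                                                                                                     ^^^^^^^^^^^^^^^^^^^^^
AttributeError: 'float' object has no attribute 'round'
```

```bash
sed -i 's/s\["grip_width"\].round(3)/round(s["grip_width"],3),"F",np.round(s["force"],1),"gf",round(float(s["grip_force"]),1)/' h.py
python3 -c "
from h import *
plan(429.75,303,100,6.2)"
```

```text
pos [180.8 492.7 230.8] h 69.8 tilt [-0.001 -0.001] turn z 7.96 (deg 63.6 ) shift [-8.62  9.08  5.23] j6 -0.22 t 0.1 grip 0.998 F [ 0.7  0.3 -0.4] gf 0.0
```

```bash
python3 -m crank '[[[0,0,0.3,0,0,0.995,85],[0,0,0.3,0,0,0.995,85],[0,0,0.3,0,0,0.995,85],[0,0,0.3,0,0,0.995,85],[0,0,0.3,0,0,0.995,85],[0,0,0.3,0,0,0.995,85],[0,0,0.3,0,0,0.995,85],[0,0,0.3,0,0,0.995,85]]]' 60
python3 -m crank '[[[-0.95,1,0.2,0,0,0,85],[-0.95,1,0.2,0,0,0,85],[-0.95,1,0.2,0,0,0,85],[-0.95,1,0.2,0,0,0,85],[-0.95,1,0.2,0,0,0,85],[-0.95,1,0.2,0,0,0,85],[-0.95,1,0.2,0,0,0,85],[-0.95,1,0.2,0,0,0,85]]]'
python3 -m crank '[[[-0.5,0.54,0.2,0,0,0,85],[-0.5,0.54,0.2,0,0,0,85],[0,0,0.4,0,0,0,85],[0,0,0.2,0,0,0,60],[0,0,0,0,0,0,60],[0,0,0,0,0,0,60],[0,0,0,0,0,0,60],[0,0,0,0,0,0,60]]]'
python3 -c "
from h import *
plan(429.75,303,7,6.2)
cv2.imwrite('pics/t1.png',cv2.resize(capture('top')[210:360,90:290],None,fx=3,fy=3))"
```

```text
time_s: 0.9
eef_pos: [180.8, 492.7, 170.7]
ee_rot: [0.0, 0.67, 0.742, -0.0]
force: [-0.5, -0.0, 0.3]
grip_width: 0.991
grip_force: 0.0
time_s: 1.7
eef_pos: [401.0, 324.4, 130.9]
ee_rot: [-0.0, 0.668, 0.744, -0.0]
force: [0.5, 0.5, 0.6]
grip_width: 0.998
grip_force: 0.0
time_s: 2.5
eef_pos: [429.6, 303.8, 106.6]
ee_rot: [0.0, 0.668, 0.744, 0.0]
force: [-0.2, -0.5, -0.7]
grip_width: 0.7
grip_force: 0.0
pos [429.6 303.8 106.6] h 6.2 tilt [0.001 0.   ] turn z -0.0 (deg -0.0 ) shift [-0.03  0.    3.99] j6 0.28 t 2.5 grip 0.7 F [-0.2 -0.5 -0.7] gf 0.0
```

View pics/t1.png

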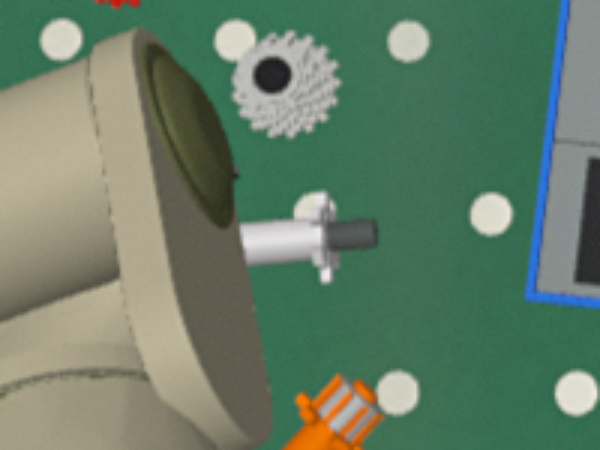

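The arm hides the hub's left half. The barrel and right flange sit at crop (325,235), undisturbed, so I'll descend and grip.

```bash
python3 -m crank '[[[0,0,0.8,0,0,0,60],[0,0,0.8,0,0,0,60],[0,0,0.8,0,0,0,60],[0,0,0.8,0,0,0,60],[0,0,0.4,0,0,0,60],[0,0,0.3,0,0,0,60],[0,0,0,0,0,0,60],[0,0,0,0,0,0,60]]]'
python3 -m crank '[[[0,0,0,0,0,0,10],[0,0,0,0,0,0,10],[0,0,0,0,0,0,10],[0,0,0,0,0,0,10],[0,0,0,0,0,0,10],[0,0,0,0,0,0,10],[0,0,0,0,0,0,10],[0,0,0,0,0,0,10]]]' 60
python3 -m crank '[[[0,0,-0.3,0,0,0,10],[0,0,-0.4,0,0,0,10],[0,0,-0.8,0,0,0,10],[0,0,-0.8,0,0,0,10],[0,0,-0.8,0,0,0,10],[0,0,-0.4,0,0,0,10],[0,0,0,0,0,0,10],[0,0,0,0,0,0,10]]]'
python3 -c "
from h import *
plan(438.3,38.5,40,-5.9)
cv2.imwrite('pics/s1.png',cv2.resize(capture('side')[80:320,130:430],None,fx=2.4,fy=2.4))"
```

```text
time_s: 3.35
eef_pos: [430.1, 303.6, 9.5]
ee_rot: [0.0, 0.668, 0.744, 0.0]
force: [-0.1, 0.3, -0.2]
grip_width: 0.701
grip_force: 0.0
time_s: 4.15
eef_pos: [430.0, 303.6, 9.3]
ee_rot: [0.0, 0.668, 0.744, 0.0]
force: [-0.6, -0.5, 5.8]
grip_width: 0.285
grip_force: 58.6
time_s: 4.95
eef_pos: [429.3, 303.3, 95.7]
ee_rot: [-0.0, 0.668, 0.744, -0.001]
force: [-0.0, 0.3, -4.4]
grip_width: 0.285
grip_force: 59.1
pos [429.3 303.3  95.7] h 6.2 tilt [-0.001 -0.   ] turn z 1.51 (deg 12.1 ) shift [-10.5    1.45   2.23] j6 0.28 t 4.95 grip 0.285 F [-0.   0.3 -4.4] gf 59.1
```

View pics/s1.png

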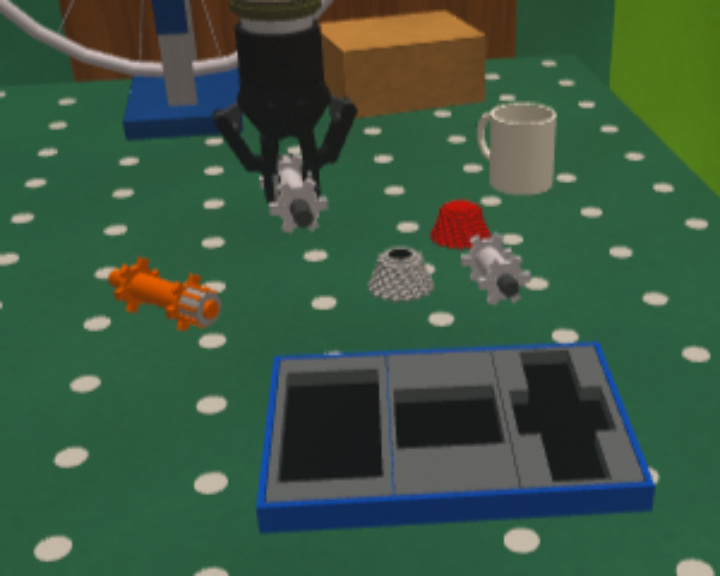

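Hub held (opening 24 mm, 59 N); it hangs at crop (297,200) in the side view, and the other parts are undisturbed. Now carrying it over the hub bay.

```bash
python3 -m crank '[[[0,0,0,0,0,0.75,10],[0,0,0,0,0,0.76,10],[-0.5,0.07,0,0,0,0,10],[-1,0.14,0,0,0,0,10],[-1,0.14,0,0,0,0,10],[-1,0.14,0,0,0,0,10],[-1,0.14,0,0,0,0,10],[-1,0.14,0,0,0,0,10]]]'
python3 -m crank '[[[-1,0.14,0,0,0,0,10],[-1,0.14,0,0,0,0,10],[-1,0.14,0,0,0,0,10],[-1,0.14,0,0,0,0,10],[-1,0.12,0,0,0,0,10],[0,0,0,0,0,0,10],[0,0,0,0,0,0,10],[0,0,0,0,0,0,10]]]'
python3 -c "
from h import *
plan(438.3,38.5,40,-5.9)"
```

```text
time_s: 5.8
eef_pos: [434.1, 163.0, 95.7]
ee_rot: [-0.0, 0.742, 0.671, -0.001]
force: [-0.2, 0.2, -3.5]
grip_width: 0.283
grip_force: 59.1
time_s: 6.6
eef_pos: [438.3, 39.0, 96.0]
ee_rot: [-0.0, 0.742, 0.67, -0.0]
force: [0.2, 0.1, -2.8]
grip_width: 0.283
grip_force: 59.1
pos [438.3  39.   96. ] h -5.8 tilt [-0.001  0.   ] turn z 0.01 (deg 0.1 ) shift [-0.02  0.    2.24] j6 -0.08 t 6.6 grip 0.283 F [ 0.2  0.1 -2.8] gf 59.1
```

```bash
python3 -m crank '[[[0,0,0.7,0,0,0,10],[0,0,0.7,0,0,0,10],[0,0,0.7,0,0,0,10],[0,0,0.5,0,0,0,10],[0,0,0.2,0,0,0,10],[0,0,0.1,0,0,0,10],[0,0,0.1,0,0,0,10],[0,0,0,0,0,0,10]]]'
python3 -c "
from h import *
plan(438.3,38.5,19.3,-5.9)
cv2.imwrite('pics/s2.png',cv2.resize(capture('side')[140:320,200:430],None,fx=3,fy=3))"
```

```text
time_s: 7.4
eef_pos: [438.8, 38.7, 21.5]
ee_rot: [0.0, 0.743, 0.67, 0.0]
force: [-0.6, 0.2, -2.6]
grip_width: 0.281
grip_force: 59.3
pos [438.8  38.7  21.5] h -5.9 tilt [ 0. -0.] turn z 0.0 (deg 0.0 ) shift [-0.01 -0.02  0.09] j6 -0.08 t 7.4 grip 0.281 F [-0.6  0.2 -2.6] gf 59.3
```

View pics/s2.png

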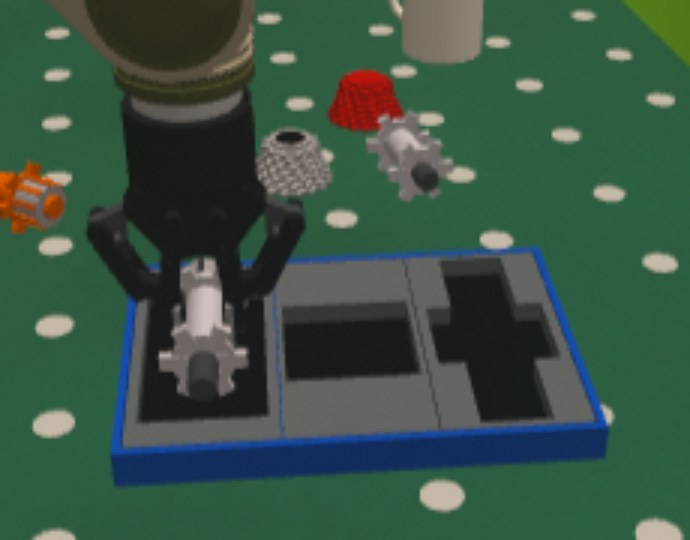

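The hub is centred in the wide bay (crop (203,350)), just above the floor. I'll settle it, release and lift.

```bash
python3 -m crank '[[[0,0,0.04,0,0,0,10],[0,0,0.04,0,0,0,10],[0,0,0,0,0,0,10],[0,0,0,0,0,0,30],[0,0,0,0,0,0,36],[0,0,0,0,0,0,36],[0,0,0,0,0,0,36],[0,0,0,0,0,0,36]]]'
python3 -m crank '[[[0,0,-0.3,0,0,0,36],[0,0,-0.6,0,0,0,36],[0,0,-0.8,0,0,0,36],[0,0,-0.8,0,0,0,36],[0,0,-0.8,0,0,0,36],[0,0,-0.8,0,0,0,36],[0,0,-0.3,0,0,0,36],[0,0,0,0,0,0,36]]]'
python3 -c "
from h import *
plan(632.65,-290.15,100,15.2)"
```

```text
time_s: 8.25
eef_pos: [438.7, 38.6, 19.3]
ee_rot: [0.0, 0.743, 0.67, 0.0]
force: [-0.4, -0.2, 0.4]
grip_width: 0.423
grip_force: 0.0
time_s: 9.05
eef_pos: [439.1, 38.6, 130.1]
ee_rot: [0.001, 0.743, 0.67, 0.001]
force: [0.1, -0.4, 0.2]
grip_width: 0.426
grip_force: 0.0
pos [439.1  38.6 130.1] h -5.9 tilt [ 0.002 -0.   ] turn z -2.64 (deg -21.1 ) shift [-14.72   4.02   1.2 ] j6 -0.08 t 9.05 grip 0.426 F [ 0.1 -0.4  0.2] gf 0.0
```

```bash
python3 -m crank '[[[0,0,0,0,0,-0.88,40],[0,0,0,0,0,-0.88,40],[0,0,0,0,0,-0.88,40],[-0.6,0.16,0,0,0,0,40],[-1,0.27,0,0,0,0,40],[-1,0.27,0,0,0,0,40],[-1,0.27,0,0,0,0,40],[-1,0.27,0,0,0,0,40]]]'
python3 -m crank '[[[-1,0.27,0,0,0,0,40],[-1,0.27,0,0,0,0,40],[-1,0.27,0,0,0,0,40],[-1,0.27,0,0,0,0,40],[-1,0.27,0,0,0,0,40],[-1,0.27,0,0,0,0,40],[-1,0.27,0,0,0,0,40],[-1,0.27,0,0,0,0,40]]]'
python3 -m crank '[[[-1,0.27,0,0,0,0,40],[-1,0.27,0,0,0,0,40],[-0.12,0.08,0.6,0,0,0,40],[0,0,0.6,0,0,0,40],[0,0,0,0,0,0,40],[0,0,0,0,0,0,40],[0,0,0,0,0,0,40],[0,0,0,0,0,0,40]]]'
python3 -c "
from h import *
plan(632.65,-290.15,4,15.2)
cv2.imwrite('pics/t2.png',capture('top'))
cv2.imwrite('pics/s3.png',cv2.resize(capture('side')[230:480,300:600],None,fx=2.4,fy=2.4))"
```

```text
time_s: 9.85
eef_pos: [499.2, -66.0, 128.5]
ee_rot: [-0.0, 0.609, 0.793, -0.0]
force: [0.5, 1.2, 0.4]
grip_width: 0.467
grip_force: 0.0
time_s: 10.65
eef_pos: [603.4, -245.0, 128.1]
ee_rot: [-0.001, 0.609, 0.793, -0.0]
force: [-0.2, 0.1, 0.1]
grip_width: 0.467
grip_force: 0.0
time_s: 11.45
eef_pos: [632.4, -289.9, 100.2]
ee_rot: [0.001, 0.607, 0.795, 0.0]
force: [-0.5, -0.8, -0.4]
grip_width: 0.469
grip_force: 0.0
pos [ 632.4 -289.9  100.2] h 15.2 tilt [ 0.001 -0.001] turn z 0.0 (deg 0.0 ) shift [-0.01  0.01  3.85] j6 -0.86 t 11.45 grip 0.469 F [-0.5 -0.8 -0.4] gf 0.0
```

View pics/t2.png

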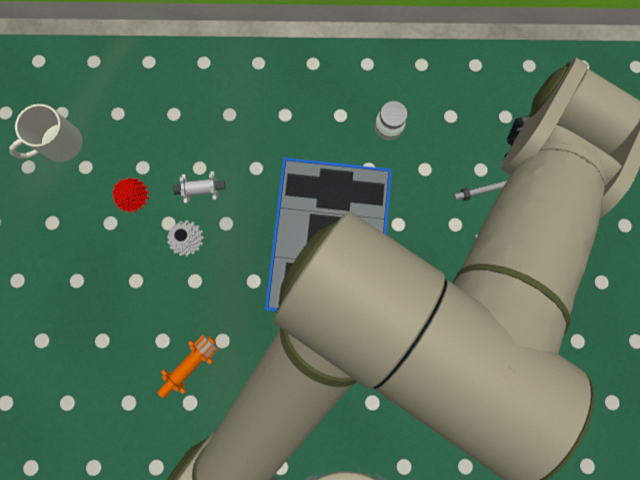

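View pics/s3.png

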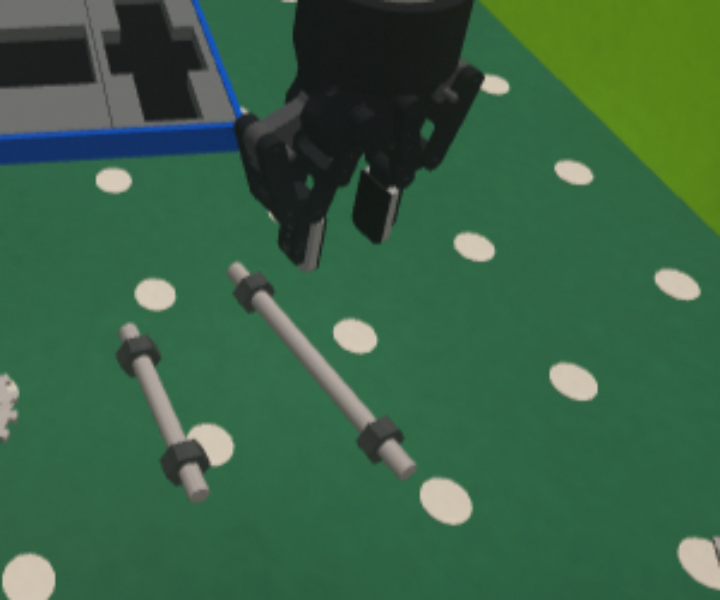

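The top view has the gripper over the axle (one end visible at (462,194)). The side crop shows the axle's nuts at (254,292) and (380,440), with the short axle well clear. I'll cross-check its position from the side camera.

```bash
python3 -c "
from h import *
a=pw(300+254/2.4,230+292/2.4,11,'side');b=pw(300+380/2.4,230+440/2.4,11,'side');print(a,b,(a+b)/2,hd(a,b))"
```

```text
[ 619.1 -235.2   11. ] [ 648.9 -347.7   11. ] [ 634.   -291.45   11.  ] 104.83627842761847
```

```bash
python3 -m crank '[[[0,0.03,0.8,0,0,0,40],[0,0,0.8,0,0,0,40],[0,0,0.8,0,0,0,40],[0,0,0.8,0,0,0,40],[0,0,0.4,0,0,0,40],[0,0,0.2,0,0,0,40],[0,0,0.04,0,0,0,40],[0,0,0,0,0,0,40]]]'
python3 -m crank '[[[0,0,0,0,0,0,2],[0,0,0,0,0,0,2],[0,0,0,0,0,0,2],[0,0,0,0,0,0,2],[0,0,0,0,0,0,2],[0,0,0,0,0,0,2],[0,0,0,0,0,0,2],[0,0,0,0,0,0,2]]]' 70
python3 -m crank '[[[0,0,-0.3,0,0,0,2],[0,0,-0.6,0,0,0,2],[0,0,-0.8,0,0,0,2],[0,0,-0.8,0,0,0,2],[0,0,-0.6,0,0,0,2],[0,0,-0.3,0,0,0,2],[0,0,0,0,0,0,2],[0,0,0,0,0,0,2]]]'
python3 -c "
from h import *
plan(625.2,19.1,30,-5.9)"
```

```text
time_s: 12.35
eef_pos: [633.3, -290.2, 4.2]
ee_rot: [0.001, 0.607, 0.794, 0.0]
force: [-0.1, -0.2, 0.8]
grip_width: 0.469
grip_force: 0.0
time_s: 13.15
eef_pos: [633.3, -290.2, 4.2]
ee_rot: [0.001, 0.607, 0.794, 0.0]
force: [-0.3, 0.5, 5.6]
grip_width: 0.106
grip_force: 68.6
time_s: 13.95
eef_pos: [632.6, -289.7, 87.5]
ee_rot: [-0.001, 0.607, 0.794, -0.0]
force: [-0.2, -0.0, -1.3]
grip_width: 0.106
grip_force: 68.4
pos [ 632.6 -289.7   87.5] h 15.2 tilt [-0.001  0.001] turn z 2.64 (deg 21.1 ) shift [12.26 -1.56  2.3 ] j6 -0.86 t 13.95 grip 0.106 F [-0.2 -0.  -1.3] gf 68.4
```

```bash
python3 -m crank '[[[0,0,0,0,0,0.88,2],[0,0,0,0,0,0.88,2],[0,0,0,0,0,0.88,2],[0.5,-0.06,0,0,0,0,2],[1,-0.13,0,0,0,0,2],[1,-0.13,0,0,0,0,2],[1,-0.13,0,0,0,0,2],[1,-0.13,0,0,0,0,2]]]'
python3 -m crank '[[[1,-0.13,0,0,0,0,2],[1,-0.13,0,0,0,0,2],[1,-0.13,0,0,0,0,2],[1,-0.13,0,0,0,0,2],[1,-0.13,0,0,0,0,2],[1,-0.13,0,0,0,0,2],[1,-0.13,0,0,0,0,2],[0.76,-0.07,0,0,0,0,2]]]'
python3 -m crank '[[[0,0,0,0,0,0,2],[0,0,0,0,0,0,2],[0,0,0.5,0,0,0,2],[0,0,0.5,0,0,0,2],[0,0,0.5,0,0,0,2],[0,0,0.4,0,0,0,2],[0,0,0.3,0,0,0,2],[0,0,0,0,0,0,2]]]'
python3 -c "
from h import *
plan(625.2,19.1,14.2,-5.9)
cv2.imwrite('pics/s4.png',cv2.resize(capture('side')[140:320,200:460],None,fx=3,fy=3))"
```

```text
time_s: 14.75
eef_pos: [629.5, -174.5, 87.6]
ee_rot: [-0.001, 0.741, 0.671, -0.0]
force: [0.4, 0.2, -0.9]
grip_width: 0.104
grip_force: 68.4
time_s: 15.55
eef_pos: [624.8, 21.4, 87.7]
ee_rot: [-0.001, 0.741, 0.672, -0.0]
force: [-0.2, -0.7, -1.9]
grip_width: 0.109
grip_force: 68.4
time_s: 16.35
eef_pos: [625.1, 18.9, 31.9]
ee_rot: [-0.001, 0.743, 0.67, -0.001]
force: [-0.0, 0.0, -0.9]
grip_width: 0.105
grip_force: 68.4
pos [625.1  18.9  31.9] h -5.9 tilt [-0.002  0.   ] turn z -0.0 (deg -0.0 ) shift [0.01 0.   0.71] j6 -0.05 t 16.35 grip 0.105 F [-0.   0.  -0.9] gf 68.4
```

View pics/s4.png

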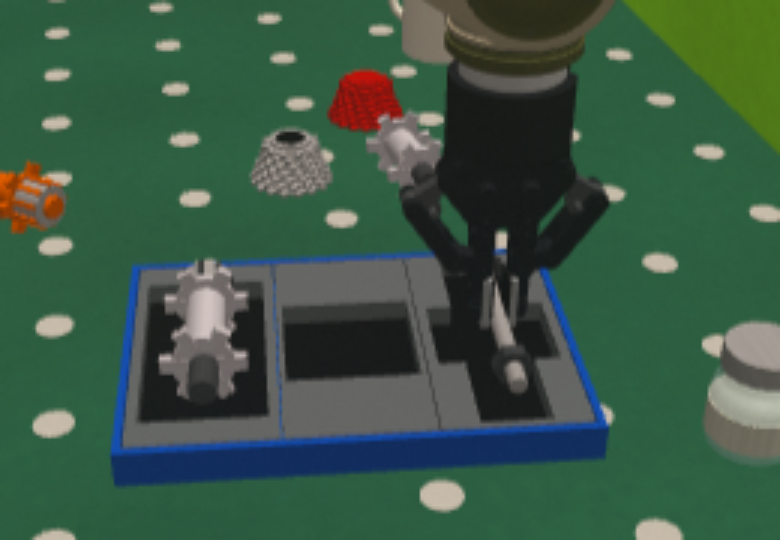

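The hub lies well down in its bay (crop (203,330)). The axle is aligned over the trough (end at crop (517,377)), so I'll lower and release it.

```bash
python3 -m crank '[[[0,0,0.3,0,0,0,2],[0,0,0.2,0,0,0,2],[0,0,0.1,0,0,0,2],[0,0,0.06,0,0,0,2],[0,0,0.02,0,0,0,2],[0,0,0,0,0,0,2],[0,0,0,0,0,0,2],[0,0,0,0,0,0,2]]]'
python3 -m crank '[[[0,0,0.02,0,0,0,2],[0,0,0,0,0,0,16],[0,0,0,0,0,0,24],[0,0,0,0,0,0,34],[0,0,0,0,0,0,34],[0,0,0,0,0,0,34],[0,0,0,0,0,0,34],[0,0,0,0,0,0,34]]]'
python3 -m crank '[[[0,0,-0.3,0,0,0,34],[0,0,-0.6,0,0,0,34],[0,0,-0.8,0,0,0,34],[0,0,-0.8,0,0,0,34],[0,0,-0.8,0,0,0,34],[0,0,-0.8,0,0,0,34],[0,0,-0.3,0,0,0,60],[0,0,0,0,0,0,70]]]'
python3 -c "
from h import *
plan(531,302.5,80,-5.9)"
```

```text
time_s: 17.2
eef_pos: [625.8, 18.9, 16.5]
ee_rot: [0.0, 0.743, 0.67, 0.0]
force: [-0.9, 0.1, -1.8]
grip_width: 0.102
grip_force: 68.4
time_s: 18.0
eef_pos: [625.7, 18.9, 15.8]
ee_rot: [0.0, 0.743, 0.67, 0.0]
force: [0.5, 1.0, -1.0]
grip_width: 0.397
grip_force: 0.0
time_s: 18.8
eef_pos: [626.2, 18.9, 127.4]
ee_rot: [0.001, 0.743, 0.67, 0.001]
force: [-0.5, 0.2, -0.3]
grip_width: 0.727
grip_force: 0.0
pos [626.2  18.9 127.4] h -5.9 tilt [ 0.003 -0.   ] turn z -0.0 (deg -0.0 ) shift [10.89 -4.96  1.9 ] j6 -0.05 t 18.8 grip 0.727 F [-0.5  0.2 -0.3] gf 0.0
```

```bash
python3 -m crank '[[[0,0,0,0,0,-1,70],[0,0,0,0,0,-1,70],[0,0,0,0,0,-1,70],[0,0,0,0,0,-1,70],[0,0,0,0,0,-1,70],[0,0,0,0,0,-1,70],[0,0,0,0,0,-1,70],[0,0,0,0,0,-1,70]]]'
python3 -c "
from h import *
plan(531,302.5,80)
im=capture('top');cv2.imwrite('pics/t3.png',cv2.resize(im[150:330,100:400],None,fx=2.6,fy=2.6,interpolation=cv2.INTER_CUBIC))"
```

```text
time_s: 19.6
eef_pos: [625.2, 19.0, 124.7]
ee_rot: [-0.001, 0.272, 0.962, -0.0]
force: [-0.6, 0.1, 0.2]
grip_width: 0.819
grip_force: 0.0
pos [625.2  19.  124.7] h 58.4 tilt [-0.002  0.   ] turn z 0.0 (deg 0 ) shift [9.15 7.69 1.79] j6 -1.18 t 19.6 grip 0.819 F [-0.6  0.1  0.2] gf 0.0
```

View pics/t3.png

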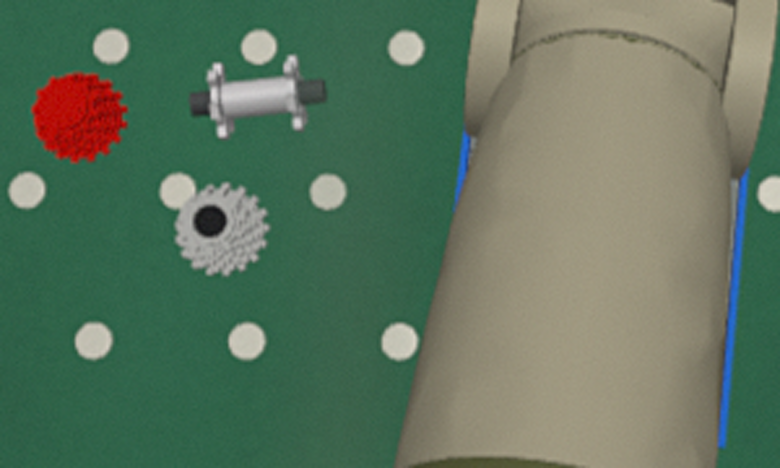

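The cassette is unmoved, hole at crop (210,221), or pixel (180.8,235). The front hub is clear of the fingers at this heading.

```bash
python3 -m crank '[[[0.5,0.42,0,0,0,0,70],[1,0.84,0,0,0,0,70],[1,0.84,0,0,0,0,70],[1,0.84,0,0,0,0,70],[1,0.84,0,0,0,0,70],[1,0.84,0,0,0,0,70],[1,0.84,0,0,0,0,70],[1,0.84,0,0,0,0,70]]]'
python3 -m crank '[[[1,0.84,0,0,0,0,70],[0.65,0.55,0,0,0,0,70],[0,0,0.4,0,0,0,70],[0,0,0.5,0,0,0,70],[0,0,0.5,0,0,0,70],[0,0,0.3,0,0,0,70],[0,0,0,0,0,0,70],[0,0,0,0,0,0,70]]]'
python3 -c "
from h import *
plan(531,302.5,25)"
```

```text
time_s: 20.45
eef_pos: [548.3, 253.9, 125.4]
ee_rot: [-0.0, 0.277, 0.961, -0.0]
force: [0.5, 0.4, 0.1]
grip_width: 0.818
grip_force: 0.0
time_s: 21.25
eef_pos: [533.5, 302.7, 83.3]
ee_rot: [0.0, 0.275, 0.961, 0.0]
force: [0.3, -0.0, 0.7]
grip_width: 0.816
grip_force: 0.0
pos [533.5 302.7  83.3] h 58.0 tilt [0. 0.] turn z 0.0 (deg 0 ) shift [ 0.08 -0.06  2.33] j6 -0.69 t 21.25 grip 0.816 F [ 0.3 -0.   0.7] gf 0.0
```

```bash
python3 -m crank '[[[0.08,-0.06,0.5,0,0,0,70],[0,0,0.6,0,0,0,70],[0,0,0.6,0,0,0,70],[0,0,0.4,0,0,0,70],[0,0,0.2,0,0,0,70],[0,0,0.06,0,0,0,70],[0,0,0,0,0,0,70],[0,0,0,0,0,0,70]]]'
python3 -m crank '[[[0,0,0,0,0,0,55],[0,0,0,0,0,0,35],[0,0,0,0,0,0,30],[0,0,0,0,0,0,30],[0,0,0,0,0,0,30],[0,0,0,0,0,0,30],[0,0,0,0,0,0,30],[0,0,0,0,0,0,30]]]' 70
python3 -c "
from h import *
plan(531,302.5,25)
cv2.imwrite('pics/s5.png',cv2.resize(capture('side')[100:260,200:420],None,fx=3,fy=3))"
```

```text
time_s: 22.05
eef_pos: [531.0, 302.9, 24.8]
ee_rot: [0.0, 0.275, 0.961, 0.0]
force: [-0.1, -0.5, 0.1]
grip_width: 0.817
grip_force: 0.0
time_s: 22.85
eef_pos: [531.1, 303.0, 25.3]
ee_rot: [0.001, 0.275, 0.961, 0.0]
force: [-1.6, -1.2, 6.2]
grip_width: 0.5
grip_force: 70.5
pos [531.1 303.   25.3] h 58.1 tilt [0.001 0.   ] turn z 0.0 (deg 0 ) shift [-0.01 -0.02  0.01] j6 -0.69 t 22.85 grip 0.5 F [-1.6 -1.2  6.2] gf 70.5
```

View pics/s5.png

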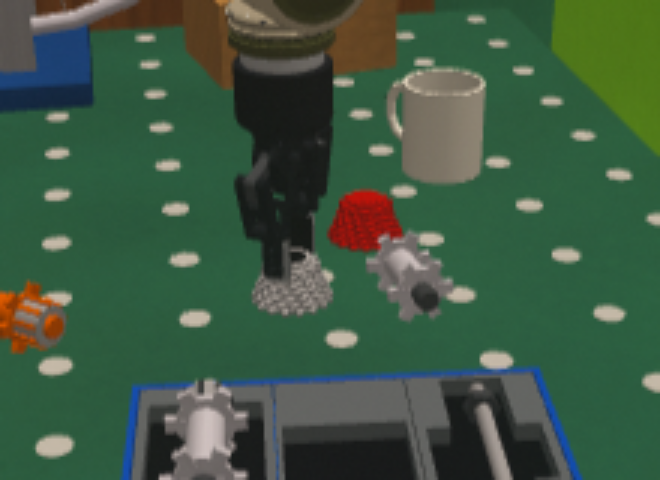

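Gripped on the top step (42.7 mm reading, same offset as the other grips). The axle and hub lie in their bays. Lifting.

```bash
python3 -m crank '[[[0,0,-0.3,0,0,0,30],[0,0,-0.6,0,0,0,30],[0,0,-0.8,0,0,0,30],[0,0,-0.8,0,0,0,30],[0,0,-0.5,0,0,0,30],[0,0,-0.2,0,0,0,30],[0,0,0,0,0,0,30],[0,0,0,0,0,0,30]]]'
python3 -c "
from h import *
plan(531.5,28.7,35.3,58.1)"
```

```text
time_s: 23.7
eef_pos: [530.3, 302.7, 103.5]
ee_rot: [-0.001, 0.275, 0.961, -0.0]
force: [-0.2, 1.0, -1.6]
grip_width: 0.502
grip_force: 71.3
pos [530.3 302.7 103.5] h 58.1 tilt [-0.001 -0.   ] turn z -0.0 (deg -0.0 ) shift [-5.83 -9.28  2.73] j6 -0.69 t 23.7 grip 0.502 F [-0.2  1.  -1.6] gf 71.3
```

```bash
python3 -m crank '[[[-0.3,-0.5,0,0,0,0,30],[-0.6,-0.95,0,0,0,0,30],[-0.6,-0.95,0,0,0,0,30],[-0.6,-0.95,0,0,0,0,30],[-0.6,-0.95,0,0,0,0,30],[-0.6,-0.95,0,0,0,0,30],[-0.6,-0.95,0,0,0,0,30],[-0.6,-0.95,0,0,0,0,30]]]'
python3 -m crank '[[[-0.6,-0.95,0,0,0,0,30],[-0.5,-0.8,0,0,0,0,30],[-0.23,-0.38,0,0,0,0,30],[0,0,0,0,0,0,30],[0,0,0.4,0,0,0,30],[0,0,0.5,0,0,0,30],[0,0,0.5,0,0,0,30],[0,0,0,0,0,0,30]]]'
python3 -c "
from h import *
plan(531.5,28.7,35.3,58.1)
cv2.imwrite('pics/s6.png',cv2.resize(capture('side')[140:320,200:430],None,fx=3,fy=3))"
```

```text
time_s: 24.5
eef_pos: [531.0, 89.7, 103.8]
ee_rot: [-0.001, 0.275, 0.961, -0.0]
force: [-0.0, -0.0, -2.4]
grip_width: 0.5
grip_force: 71.5
time_s: 25.3
eef_pos: [530.4, 29.7, 66.9]
ee_rot: [-0.002, 0.275, 0.962, -0.0]
force: [0.3, -0.0, -1.6]
grip_width: 0.503
grip_force: 71.6
pos [530.4  29.7  66.9] h 58.1 tilt [-0.004  0.001] turn z 0.0 (deg 0.0 ) shift [-0.06 -0.01  1.26] j6 -1.18 t 25.3 grip 0.503 F [ 0.3 -0.  -1.6] gf 71.6
```

View pics/s6.png

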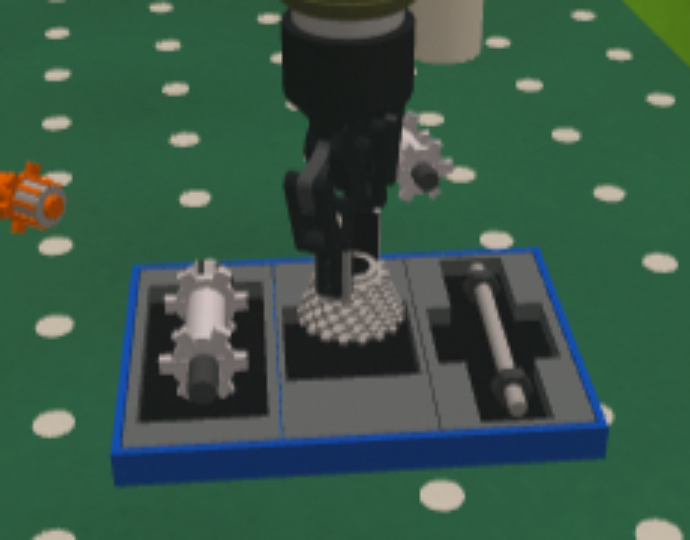

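The cassette (crop (350,300)) is over the square bay, with the axle in its trough and the hub in its bay. Lowering it now.

```bash
python3 -m crank '[[[-0.04,0,0.4,0,0,0,30],[0,0,0.4,0,0,0,30],[0,0,0.2,0,0,0,30],[0,0,0.1,0,0,0,30],[0,0,0.06,0,0,0,30],[0,0,0,0,0,0,30],[0,0,0,0,0,0,30],[0,0,0,0,0,0,30]]]'
python3 -c "
from h import *
plan(531.5,28.7,35.3,58.1)"
```

```text
time_s: 26.15
eef_pos: [532.7, 28.3, 40.5]
ee_rot: [0.0, 0.275, 0.961, 0.0]
force: [-0.4, -0.0, -1.9]
grip_width: 0.504
grip_force: 71.6
pos [532.7  28.3  40.5] h 58.1 tilt [ 0.001 -0.   ] turn z -0.0 (deg -0.0 ) shift [ 0.05 -0.01  0.21] j6 -1.18 t 26.15 grip 0.504 F [-0.4 -0.  -1.9] gf 71.6
```

```bash
python3 -m crank '[[[0,0,0.08,0,0,0,30],[0,0,0.06,0,0,0,30],[0,0,0.04,0,0,0,30],[0,0,0.02,0,0,0,30],[0,0,0,0,0,0,30],[0,0,0,0,0,0,30],[0,0,0,0,0,0,50],[0,0,0,0,0,0,62]]]'
python3 -m crank '[[[0,0,0,0,0,0,66],[0,0,0,0,0,0,66],[0,0,0,0,0,0,66],[0,0,-0.3,0,0,0,66],[0,0,-0.6,0,0,0,66],[0,0,-0.8,0,0,0,66],[0,0,-0.8,0,0,0,66],[0,0,-0.8,0,0,0,66]]]'
python3 -m crank '[[[-0.3,1,-0.5,0,0,0,66],[-0.3,1,-0.5,0,0,0,66],[-0.3,1,0,0,0,0,66],[-0.3,1,0,0,0,0,66],[-0.3,1,0,0,0,0,66],[-0.3,1,0,0,0,0,66],[-0.3,1,0,0,0,0,66],[-0.3,1,0,0,0,0,66]]]'
python3 -m crank '[[[1,0.8,0,0,0,0,66],[1,0.8,0,0,0,0,66],[1,0.8,0,0,0,0,66],[1,0.8,0,0,0,0,66],[1,0.8,0,0,0,0,66],[1,0.8,0,0,0,0,66],[0,0,0,0,0,0,66],[0,0,0,0,0,0,66]]]'
python3 -c "
from h import *
plan(531.5,28.7,35.3,58.1)
t=capture('top');cv2.imwrite('pics/tf.png',t)
a=cv2.resize(t[145:330,255:400],(423,540),interpolation=cv2.INTER_CUBIC);b=cv2.resize(capture('side')[210:310,225:410],(377,204*1),interpolation=cv2.INTER_CUBIC)
o=np.zeros((540,800,3),np.uint8);o[:,:423]=a;o[:204,423:]=b;o[204:204+283,423:]=cv2.resize(t,(377,283));cv2.imwrite('pics/fin.png',o)"
```

```text
time_s: 26.95
eef_pos: [532.8, 28.3, 35.5]
ee_rot: [0.0, 0.275, 0.961, 0.0]
force: [-0.2, -0.5, 0.7]
grip_width: 0.714
grip_force: 0.0
time_s: 27.75
eef_pos: [532.6, 28.3, 119.2]
ee_rot: [0.0, 0.275, 0.961, 0.0]
force: [0.3, -1.0, 0.1]
grip_width: 0.774
grip_force: 0.0
time_s: 28.55
eef_pos: [689.9, 167.2, 143.4]
ee_rot: [0.0, 0.275, 0.961, 0.0]
force: [0.3, -0.5, -0.3]
grip_width: 0.776
grip_force: 0.0
time_s: 29.35
eef_pos: [625.2, 347.8, 143.2]
ee_rot: [0.0, 0.274, 0.962, -0.0]
force: [0.1, -0.9, 0.1]
grip_width: 0.773
grip_force: 0.0
pos [625.2 347.8 143.2] h 58.1 tilt [ 0. -0.] turn z 0.01 (deg 0.0 ) shift [ -3.56 -12.82   4.31] j6 -0.67 t 29.35 grip 0.773 F [ 0.1 -0.9  0.1] gf 0.0
```

View pics/fin.png

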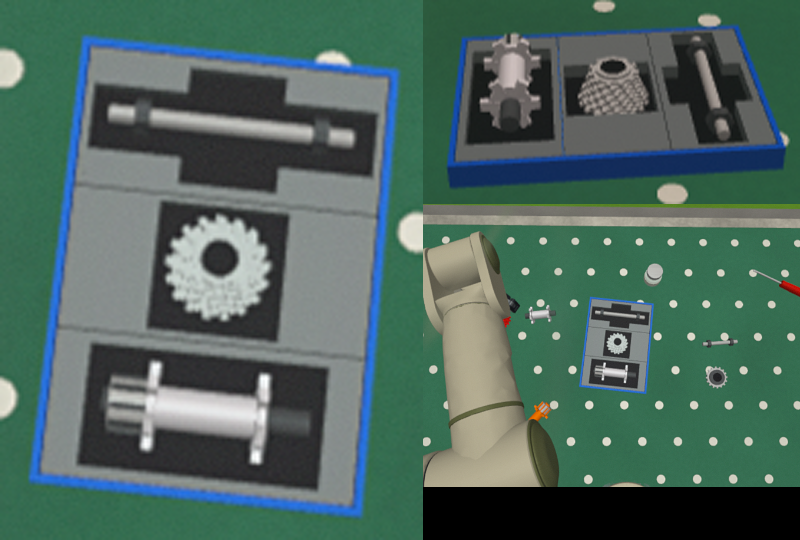

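All three parts lie flat inside their bays: axle (230,122), cassette (218,265), hub (205,410). The front hub, short axle, freewheel and jar are where they were, and the gripper is clear.

```bash
python3 -c "
from rig import *
print(finish_job())"
```

```text
the job is handed in; nothing more can be done
None
```

The rear hub, long axle and cassette are each lying flat in their bays, packed in that order; the job was handed in at about 29 s, and the front hub, short axle, freewheel and jar were not touched.

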